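# Nudge the proud battery cell flush in the stacking fixture

### The arm

A 6-joint arm with a two-finger parallel gripper is mounted at the origin on the work surface. World frame = base frame: x ahead of the robot, y to its left, z up, the work surface at z = 0. Lengths are in m, angles in rad, forces in N, time in s.
With the tool pointing down it reaches from about 0.25 to 0.775 m from the base axis. Payload 4 kg.
Tool frame: the origin (TCP) lies at the very end of the fingers, on their centre line; the grasp point (between the pads) lies 19 mm behind it (robot.hold_point_z is the distance from the TCP to the grasp point, in m); z points along the fingers, y is the line along which they close (so a half turn about z gives the same grasp; the last joint's range is limited). The gripper opens to 94 mm and grips with 3 to 60 N. Pads are 16 mm wide; open, the fingers measure 119 mm over their backs; the gripper's body (75 mm by 177 mm) begins 78 mm behind the grasp point.
Start: joints at [1.115, 0.087, 1.371, -0, 1.684, -0.103], TCP at [0.19, 0.516, 0.183] pointing down, gripper open.
Joint ranges: [-3.1, 3.1], [-0.76, 2.03], [0.27, 2.55], [-1.08, 4.22], [0.17, 2.65], [-2.57, 2.57]. Speed limits (rad/s): [2.79, 2.79, 3.14, 3.14, 3.14, 3.14].

### API

Orientations are given as [roll, pitch, yaw] about the fixed x, y, z axes, in that order (R = Rz(yaw) Ry(pitch) Rx(roll)).
In Python, from bench import robot gives the robot as it stands.
- The arm moves only by the tool carry_out, never from a script. Its argument "steps" is a list of rows, each a list of 3 entries, a list of its own where there are three numbers: the shift along the tool's x, y, z in m, then the turn about the tool's z in units of 10 degrees (1.0 is 10 degrees), then the closure, from -1 (fully open) to 1 (shut). In form: [[[tx, ty, tz], roll, jaw], ...]. A call has 1 to 10 rows; each row is the pose to reach, as a shift and turn from the pose commanded when the call began, along the tool's axes at that moment; what a row does not reach only later rows make up. A row lasts 1/8 s, in which the tool goes at most 62.5 mm and 10.7 degrees, less where a joint would pass 70% of its speed; a pose out of reach is approached as far as the arm can. A call with a gripper value outside its range is refused whole. The fingers move at their own pace and stop on an object; the grip force is fixed at half the most. Time passes only in rows, so rows that repeat a pose let the fingers close. It gives the time, the measured TCP pose, the force, the opening and the grip force at its end, in the units of the state.
- robot.get_obs(): the state, without advancing time (a new reading comes with each control period).
- robot.snapshot(name): name is "scene" or "top"; returns a dict with "image" (420x560x3 uint8, red, green, blue), "z_map" (420x560 float32, m along the optical axis (not along the pixel's ray), 0 where there is no reading), "mtx" (3x3 intrinsics, pixels), "R" (3x3) and "t" (3): a world point X has camera coordinates R X + t. Camera axes: x right, y down, z forward; pixel columns grow to the right and rows downward; lengths in m; the calibration is good to about 2 mm. A picture is of the moment at which its call begins.
- robot.close_job(): hands the job in; it is judged then, once.
The state is a dict: "time": time; "joint_positions": joint angles; "qvel": joint speeds; "joint_torque": joint torques, N m; "tool_pos": TCP position; "ee_rot": TCP orientation; "wrist_force": force on the tool from outside, world axes, zero at the start; "wrist_torque": the same for the moment, N m; "width": finger opening in m; "finger_force": force on a finger pad.
Only numpy, scipy, OpenCV 4.12 (cv2) and the standard library are available. Lean on these libraries where they do the work, as an engineer would, in place of code of your own. Each camera call takes 0.05 s, during which the arm holds its last target. There are 200 camera calls.

### The job

One of the six battery cells in the stacking fixture stands out towards the robot. With the fingertips, gently push that cell straight back along its nest until it rests against the back fence, flush with the row, without lifting it and without touching the other cells or disturbing the things around the fixture; then withdraw.

Things in the scene. Friction and masses are not known exactly. Their poses are not given: they have to be found in the camera images.
- proud_cell: the cell that stands out: upright prismatic battery cell, dark blue, 148 mm long (x), 27 wide (y), 90 high, on top two flat 6 mm aluminium terminals. All six cells look alike; this one starts 14 to 28 mm nearer the robot than the rest, at any place in the row. Origin: centre of its underside, 18 mm above the bench; x along its nest, away from the robot; z up. 0.55 to 0.9 kg
- push_face (a point): centre of that cell's narrow end face towards the robot (27 mm wide, 90 mm high, 63 mm above the bench), the face to push; axes as the cell's. The cell slides at 2 to 5 N, stays where it is left, and stops hard at the back fence. Never press it with more than 30 N
- fixture: stacking fixture, fixed: 12 mm aluminium base plate 200 x 360 mm, reaching 95 mm to the front of its origin, 135 mm to +y, 225 mm to -y. Six black nests at 32 mm pitch, y = -80 to +80 mm, guide the cells along x; cells 5 mm apart, tops 108 mm above the bench, terminals 114. Origin: underside, under the middle of the row; x away from the robot along the nests, y along the row, z up
- home_line (a point): middle of the row's flush front line, 63 mm above the bench, axes as the fixture's: cells that are home have their front end faces at x = 0 here, within 1 mm, and stop there against the back fence (fence top 72 mm above the bench, 149 mm behind this line). In front of the line nothing is higher than the 12 mm base plate for 120 mm, along the whole row
- end_plate (a point): centre of the top of the fixed end plate at the row's +y end, 92 mm above the bench, 136 mm long in x; its like stands at the -y end, with a screw and black hand wheel (91 mm high, to 236 mm from the fixture's origin) beyond it. None of them reaches in front of the cells
- cell_a: battery cell of the same make as proud_cell, already standing home in its nest against the back fence; leave it alone. Origin and axes as for proud_cell.
- cell_b: battery cell of the same make as proud_cell, already standing home in its nest against the back fence; leave it alone. Origin and axes as for proud_cell.
- cell_c: battery cell of the same make as proud_cell, already standing home in its nest against the back fence; leave it alone. Origin and axes as for proud_cell.
- cell_d: battery cell of the same make as proud_cell, already standing home in its nest against the back fence; leave it alone. Origin and axes as for proud_cell.
- cell_e: battery cell of the same make as proud_cell, already standing home in its nest against the back fence; leave it alone. Origin and axes as for proud_cell.
- spray_can: spray can standing on the bench past the +y end of the fixture, 58 mm diameter, 160 mm high; origin under its centre. Bystander.
- screwdriver: screwdriver with black handle, 200 mm long, lying on the bench past the +y end of the fixture; its length is along x. Bystander.
- nut_bin: open grey plastic bin with nuts, 100 x 130 mm, 45 mm high, past the hand wheel at the -y end; origin under its centre. Bystander.
- busbar: small aluminium bridge-shaped busbar link, 64 x 22 mm, 8 mm high, lying on the bench in front of the -y end of the fixture, clear of the row; origin under its centre. Bystander.
Mind the look-alikes: they are no part of the job. Leave any red look-alike of the proud_cell alone.

How it is judged:
At the end, for the whole second after the job is handed in: The proud cell stands upright and at rest on its nest floor, its origin within 2.5 mm of the home position along the fixture's x (flush against the back fence); the other five cells are within 3 mm and the bystanders within 10 mm of where they were (x of proud_cell in the frame of fixture between -0.0025 and 0.003 m and angle between proud_cell's own z axis and vertical below 0.03 rad and linear speed of proud_cell below 0.01 m/s and height (world z) of proud_cell below 0.0205 m and distance of each of cell_a, cell_b, cell_c, cell_d, cell_e from where it was at the start of the episode below 0.003 m and distance of each of spray_can, screwdriver, nut_bin, busbar from where it was at the start of the episode below 0.01 m); the robot touches nothing.
It fails at once if the proud cell is lifted or tipped (height (world z) of proud_cell above 0.024 m or angle between proud_cell's own z axis and vertical above 0.1 rad).
It fails at once if the proud cell is pressed with more than 30 N (contact force between the arm and proud_cell above 30 N).
It fails at once if another cell is touched (over 2 N) (contact force between the arm and cell_a above 2 N or contact force between the arm and cell_b above 2 N or contact force between the arm and cell_c above 2 N or contact force between the arm and cell_d above 2 N or contact force between the arm and cell_e above 2 N).
It fails at once if another cell is shifted by more than 4 mm (distance of any of cell_a, cell_b, cell_c, cell_d, cell_e from where it was at the start of the episode above 0.004 m).
It fails at once if a thing beside the fixture is moved by more than 15 mm (distance of any of spray_can, screwdriver, nut_bin, busbar from where it was at the start of the episode above 0.015 m).
It also fails if it takes over 35 s, if anything falls off the work surface, if the arm or the gripper's body presses on something with over 40 N, if the wrist force passes 120 N, or if a joint passes its speed limit or range.

## Working session

There is one attempt and no reset: what is moved stays moved. The work goes in short steps, Python scripts to look and compute and a tool call to move; the robot and the scene stay as the last step left them, time stands still between calls to the robot, and variables do not carry over. Pictures are saved under pics/ and viewed, at most 10 in all, crops included, and the job is handed in when it is done.

Besides the shell and the picture viewer there is one more tool, called after "Request:" as name([rows], argument=value, ...), one row to a line, values as JSON. carry_out: Moves the arm, as the interface text tells. Its arguments: {"type":"object","properties":{"steps":{"type":"array","items":{"type":"array"}}},"required":["steps"]}

```bash
mkdir -p pics; cat > h.py <<'E'
import numpy as np, cv2
from bench import robot
def snap(n):
    s=robot.snapshot(n); return s
def cloud(s):
    h,w=s["z_map"].shape; u,v=np.meshgrid(np.arange(w),np.arange(h)); z=s["z_map"]
    K=np.array(s["mtx"]); P=np.stack([(u-K[0,2])/K[0,0]*z,(v-K[1,2])/K[1,1]*z,z],-1)
    X=(P-np.array(s["t"]))@np.array(s["R"]); X[z<=0]=np.nan; return X
E
python3 - <<'E'
from h import *
o=robot.get_obs(); print(o)
for n in("scene","top"):
    s=snap(n); cv2.imwrite(f"pics/{n}1.png",s["image"][:,:,::-1]); np.savez(f"{n}1.npz",**s); print(n,s["mtx"],-np.array(s["R"]).T@s["t"])
E
```

```text
{'time': 0.0, 'joint_positions': array([ 1.11487271e+00,  8.79458757e-02,  1.37222970e+00, -1.65779975e-06,
        1.68361490e+00, -1.03073644e-01]), 'qvel': array([-5.12289725e-04,  3.56457119e-04, -6.54833260e-05,  2.25501884e-05,
        1.70497729e-03, -3.08317826e-04]), 'joint_torque': array([-2.08869911e-03, -3.40194440e+01, -3.02423108e+01,  7.17372866e-02,
        3.29974608e-02, -1.53327314e-04]), 'tool_pos': array([0.18979173, 0.51557809, 0.18152169]), 'ee_rot': array([-3.13940632e+00, -2.24497865e-04,  2.78874225e+00]), 'wrist_force': array([ 0.15193244, -0.37523338, -0.41944268]), 'wrist_torque': array([-0.01215694,  0.01713897,  0.01556073]), 'finger_force': 0.0, 'width': 0.09391797436837104}
scene [[396.39805736   0.         287.7743228 ]
 [  0.         396.39805736 218.43429569]
 [  0.           0.           1.        ]] [1.01216323 0.350442   0.68973925]
top [[520.69828308   0.         277.82001139]
 [  0.         520.69828308 209.37310264]
 [  0.           0.           1.        ]] [0.44305874 0.01247615 1.12490398]
```

View pics/top1.png

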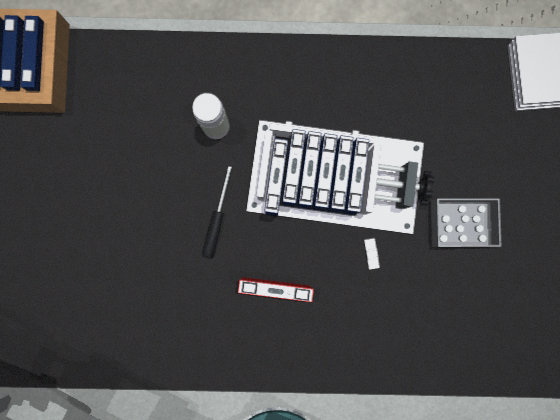

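View pics/scene1.png

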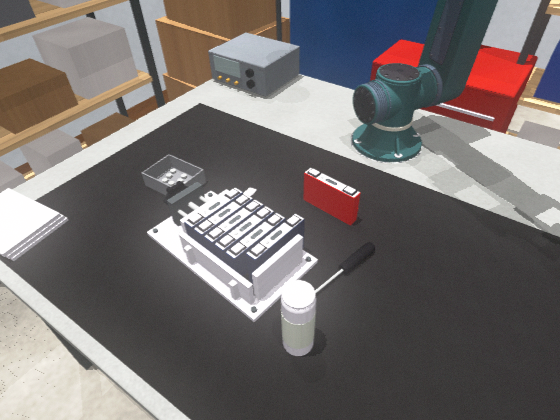

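Candidates in the top view: the six blue cells, front terminals at about (271,203), (290,196), (306,199), (321,201), (338,203) and (355,205). There is also the red look-alike at (275,290), which is excluded, and the blue cells in the crate at (20,50), which aren't in the fixture. The leftmost (+y end) cell is shifted towards the robot at both ends, so I choose that one. Next I'll check it in a crop and measure.

```bash
python3 - <<'E'
from h import *
s=dict(np.load("top1.npz")); X=cloud(s); im=s["image"]
cv2.imwrite("pics/crop1.png",cv2.resize(im[110:310,190:430,::-1],None,fx=3,fy=3,interpolation=cv2.INTER_CUBIC))
roi=np.zeros(im.shape[:2],bool); roi[120:225,245:385]=1
m=roi&(X[...,2]>.099)&(X[...,2]<.125)
P=X[m]; print("n",len(P),"z med",np.median(P[:,2]))
r=cv2.minAreaRect(P[:,:2].astype(np.float32)); print("rect",r)
# white terminals: bright in the cells' region at height
hsv=cv2.cvtColor(im,cv2.COLOR_RGB2HSV)
w=(m&(hsv[...,2]>170)&(hsv[...,1]<60)).astype(np.uint8)
n,l,st,c=cv2.connectedComponentsWithStats(w)
K=s["mtx"];R=s["R"];C=-R.T@s["t"]
def ray(u,v,z):
    d=R.T@np.linalg.solve(K,[u,v,1.]); return C+d*(z-C[2])/d[2]
for i in range(1,n):
    if st[i,4]>15: print(st[i],c[i].round(1),ray(*c[i],.114).round(4),"depth z",np.nanmedian(X[l==i][:,2]).round(4))
b=X[(X[...,2]<.02)]; print("bench",np.nanmedian(b[:,2]))
E
```

```text
n 6176 z med 0.10962158946322532
rect ((0.5896050333976746, -0.06613736599683762), (0.18721935153007507, 0.17215391993522644), 83.53682708740234)
[292 129  13   4  31] [298.3 130.7] [ 0.6755 -0.0279  0.114 ] depth z 0.1086
[308 131  13   5  27] [314.3 133. ] [ 0.6718 -0.0595  0.114 ] depth z 0.1091
[324 133  13   5  29] [330.2 135.2] [ 0.668  -0.0909  0.114 ] depth z 0.1094
[293 134   9  11  85] [297.  139.2] [ 0.6587 -0.0258  0.114 ] depth z 0.1144
[340 135  13   5  30] [346.2 137.4] [ 0.6645 -0.1225  0.114 ] depth z 0.1088
[309 136   9  12  86] [313.2 141.4] [ 0.655  -0.0576  0.114 ] depth z 0.1141
[275 139  12   5  31] [280.7 140.7] [0.6549 0.0063 0.114 ] depth z 0.1087
[325 138   9  12  83] [329.3 143.8] [ 0.651  -0.0894  0.114 ] depth z 0.1143
[357 138  12   4  32] [362.6 139.5] [ 0.6609 -0.1549  0.114 ] depth z 0.1089
[341 140   9  12  84] [345.5 145.8] [ 0.6477 -0.1213  0.114 ] depth z 0.1143
[358 143   9  11  85] [361.6 147.9] [ 0.6441 -0.1531  0.114 ] depth z 0.1146
[275 144   9  11  84] [279.2 149. ] [0.6383 0.0088 0.114 ] depth z 0.114
[286 147  17  38 381] [293.6 165.6] [
[... 659 characters left out ...]
11  87] [339.  197.8] [ 0.5446 -0.1099  0.114 ] depth z 0.1135
[351 195   9  11  87] [354.9 200.1] [ 0.5408 -0.141   0.114 ] depth z 0.1139
[268 196   9  11  86] [272.1 201.1] [0.5353 0.0206 0.114 ] depth z 0.1141
[283 198  13   5  33] [288.7 200.3] [ 0.5376 -0.0118  0.114 ] depth z 0.1092
[299 201  13   4  35] [305.5 202.5] [ 0.534  -0.0447  0.114 ] depth z 0.1093
[316 203  12   4  31] [321.5 204.8] [ 0.5302 -0.0759  0.114 ] depth z 0.1087
[332 206  12   3  26] [337.7 207. ] [ 0.5266 -0.1076  0.114 ] depth z 0.1097
[265 208  13   5  33] [270.8 210.2] [0.5174 0.0226 0.114 ] depth z 0.1096
[348 208  12   4  27] [353.7 209.3] [ 0.5228 -0.1389  0.114 ] depth z 0.1092
bench 0.0007865282271626466
```

View pics/crop1.png

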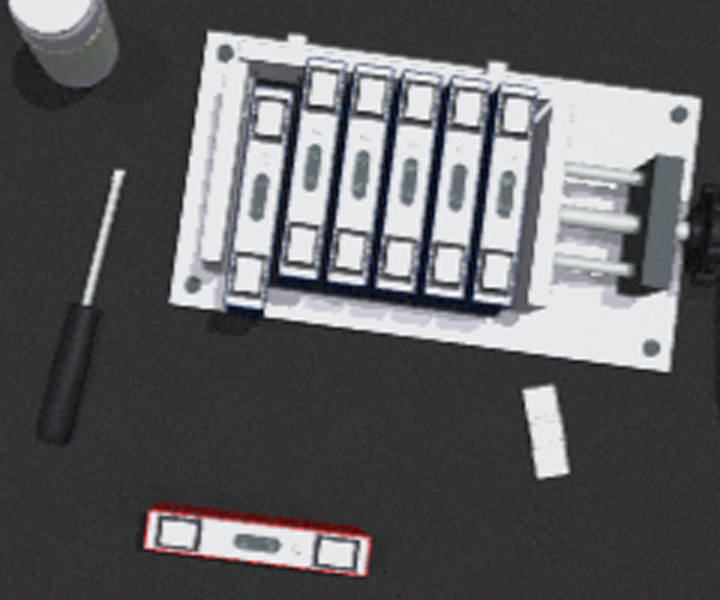

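The crop confirms the leftmost cell (front terminal at crop (248,275)) stands out, by 24 mm. Fixture yaw is −0.114 rad. The push face is at (0.513, 0.023) and should end at (0.537, 0.020). I'll move above a point 40 mm in front of the face with the jaws shut and tool x along the nest.

Request:
carry_out([
  [[-0.026,-0.022,0],-0.08,1],
  [[-0.07,-0.058,0],-0.22,1],
  [[-0.117,-0.097,0],-0.37,1],
  [[-0.165,-0.137,0],-0.52,1],
  [[-0.213,-0.176,0],-0.67,1],
  [[-0.261,-0.216,0],-0.82,1],
  [[-0.309,-0.256,0],-0.97,1],
  [[-0.357,-0.295,0],-1.12,1],
  [[-0.4,-0.331,0],-1.26,1],
  [[-0.435,-0.36,0],-1.37,1],
])

```text
time: 1.35
tool_pos: [0.4743, 0.0259, 0.1821]
ee_rot: [3.142, -0.001, 3.027]
wrist_force: [0.3, 1.9, -0.1]
width: 0.0006
finger_force: 0.0
```

```bash
python3 - <<'E'
from h import *
o=robot.get_obs(); print({k:o[k] for k in("time","tool_pos","ee_rot","wrist_force","width")})
E
```

```text
{'time': 1.35, 'tool_pos': array([0.47430151, 0.02587001, 0.18212252]), 'ee_rot': array([ 3.14150627e+00, -8.02739872e-04,  3.02701067e+00]), 'wrist_force': array([ 0.30165234,  1.90725184, -0.14641082]), 'width': 0.0006309713301330001}
```

Request:
carry_out([
  [[0,0,0.03],0,1],
  [[0,0,0.06],0,1],
  [[0,0,0.09],0,1],
  [[0,0,0.115],0,1],
  [[0,0,0.127],0,1],
  [[0,0,0.127],0,1],
  [[0,0,0.127],0,1],
])

```text
time: 2.22
tool_pos: [0.4748, 0.028, 0.0568]
ee_rot: [3.141, 0.002, 3.028]
wrist_force: [0.1, 0.5, 1.3]
width: 0.0007
finger_force: 0.0
```

```bash
python3 - <<'E'
from h import *
o=robot.get_obs(); p=o["tool_pos"]; print({k:o[k] for k in("time","tool_pos","ee_rot","wrist_force")})
ux=np.array([.9935,-.1134]);uy=np.array([.1134,.9935]); d=np.array([.5133,.0231])-p[:2]; print("to face x,y",d@ux,d@uy)
s=snap("scene"); cv2.imwrite("pics/scene2.png",cv2.resize(s["image"][130:310,130:400,::-1],None,fx=2.9,fy=2.9))
E
```

```text
{'time': 2.225, 'tool_pos': array([0.47475913, 0.02797296, 0.05684138]), 'ee_rot': array([3.14141257e+00, 2.08900719e-03, 3.02789296e+00]), 'wrist_force': array([0.05219502, 0.49837296, 1.2552764 ])}
to face x,y 0.038842952973654137 -0.00047075220641229053
```

View pics/scene2.png

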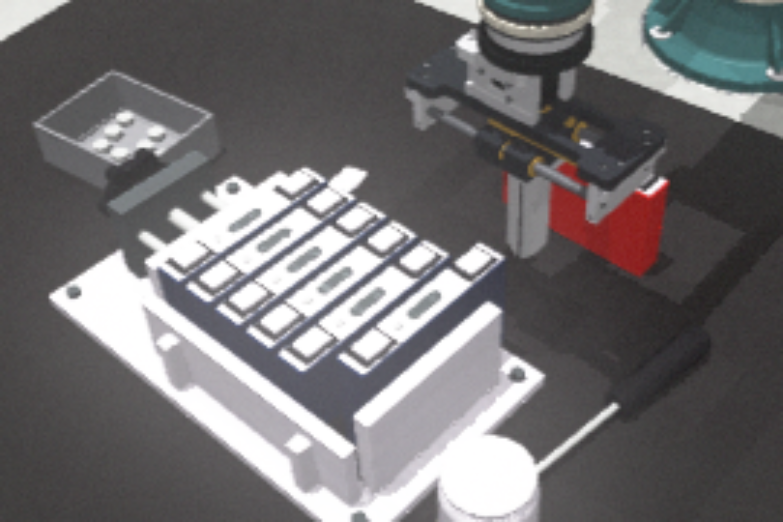

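The closed fingers at crop (527,220) stand in front of the proud cell (near terminal at (478,262)) and clear of the red one. Contact should come about 31 mm ahead and home at about 55 mm.

Request:
carry_out([
  [[-0.01,0,0],0,1],
  [[-0.02,0,0],0,1],
  [[-0.025,0,0],0,1],
  [[-0.028,0,0],0,1],
  [[-0.03,0,0],0,1],
  [[-0.032,0,0],0,1],
  [[-0.034,0,0],0,1],
  [[-0.036,0,0],0,1],
  [[-0.036,0,0],0,1],
])

```text
time: 3.4
tool_pos: [0.5098, 0.0239, 0.0554]
ee_rot: [3.141, 0.0, 3.028]
wrist_force: [-1.8, 0.1, -1.3]
width: 0.0006
finger_force: 0.6
```

Request:
carry_out([
  [[-0.0015,0,0],0,1],
  [[-0.003,0,0],0,1],
  [[-0.0045,0,0],0,1],
  [[-0.006,0,0],0,1],
  [[-0.0075,0,0],0,1],
  [[-0.009,0,0],0,1],
  [[-0.0105,0,0],0,1],
  [[-0.012,0,0],0,1],
])

```text
time: 4.4
tool_pos: [0.5217, 0.0226, 0.0556]
ee_rot: [3.141, -0.0, 3.028]
wrist_force: [-2.1, 0.4, -0.3]
width: 0.0004
finger_force: 0.9
```

```bash
cat > chk.py <<'E'
from h import *
import sys
s=snap("top"); X=cloud(s); im=s["image"]; o=robot.get_obs(); print(o["tool_pos"],o["wrist_force"])
roi=np.zeros(im.shape[:2],bool); roi[120:225,245:385]=1
hsv=cv2.cvtColor(im,cv2.COLOR_RGB2HSV)
w=(roi&(X[...,2]>.099)&(X[...,2]<.125)&(hsv[...,2]>170)&(hsv[...,1]<60)).astype(np.uint8)
n,l,st,c=cv2.connectedComponentsWithStats(w); K=s["mtx"];R=s["R"];C=-R.T@s["t"]
for i in range(1,n):
    z=np.nanmedian(X[l==i][:,2])
    if 60<st[i,4]<120:
        d=R.T@np.linalg.solve(K,[*c[i],1.]); p=C+d*(.114-C[2])/d[2]; p=p[:2]-[.5553,-.014]
        print("terminal fx,fy mm",((p@[.9935,-.1134])*1e3).round(1),((p@[.1134,.9935])*1e3).round(1))
cv2.imwrite(sys.argv[1],cv2.resize(im[110:310,190:430,::-1],None,fx=3,fy=3))
E
python3 chk.py pics/top2.png
```

```text
[0.52190083 0.02252773 0.05573086] [-1.89213406  0.34362347 -0.75268787]
terminal fx,fy mm 99.0 31.9
terminal fx,fy mm 104.4 -0.4
terminal fx,fy mm 104.0 -32.5
terminal fx,fy mm 103.8 -64.7
terminal fx,fy mm 104.2 -96.5
terminal fx,fy mm 104.2 -128.4
terminal fx,fy mm 0.2 -96.6
terminal fx,fy mm 0.1 -128.1
```

Cell moving cleanly at about 2 N, with about 5 mm left. I'll slow down now.

Request:
carry_out([
  [[-0.001,0,0],0,1],
  [[-0.002,0,0],0,1],
  [[-0.003,0,0],0,1],
  [[-0.0035,0,0],0,1],
  [[-0.004,0,0],0,1],
  [[-0.004,0,0],0,1],
])

```text
time: 5.2
tool_pos: [0.5256, 0.0221, 0.0557]
ee_rot: [3.142, 0.0, 3.028]
wrist_force: [-1.7, 0.8, -0.6]
width: 0.0005
finger_force: 0.9
```

Request:
carry_out([
  [[-0.0003,0,0],0,1],
  [[-0.0006,0,0],0,1],
  [[-0.0006,0,0],0,1],
])

```text
time: 5.58
tool_pos: [0.5262, 0.022, 0.0557]
ee_rot: [3.142, 0.0, 3.028]
wrist_force: [-2.6, 0.1, -0.4]
width: 0.0005
finger_force: 1.0
```

```bash
python3 chk.py pics/top3.png
```

```text
[0.5261857  0.02204146 0.05573685] [-1.97325361  1.71617876 -0.44286722]
terminal fx,fy mm 103.5 31.7
terminal fx,fy mm 104.2 -0.6
terminal fx,fy mm 104.2 -32.9
terminal fx,fy mm 103.9 -64.8
terminal fx,fy mm 104.1 -96.8
terminal fx,fy mm 104.2 -128.5
terminal fx,fy mm 77.8 -33.4
terminal fx,fy mm 0.1 -96.8
terminal fx,fy mm 0.2 -128.6
```

About 0.5 mm left. I'll use small steps until the fence gives a force rise.

Request:
carry_out([
  [[-0.0003,0,0],0,1],
  [[-0.0006,0,0],0,1],
  [[-0.0006,0,0],0,1],
])

```text
time: 6.0
tool_pos: [0.5268, 0.022, 0.0557]
ee_rot: [3.142, 0.0, 3.028]
wrist_force: [-1.8, 0.6, -0.7]
width: 0.0006
finger_force: 1.0
```

Request:
carry_out([
  [[-0.0003,0,0],0,1],
  [[-0.0006,0,0],0,1],
  [[-0.0006,0,0],0,1],
])

```text
time: 6.38
tool_pos: [0.5274, 0.0219, 0.0557]
ee_rot: [3.142, 0.0, 3.028]
wrist_force: [-2.6, -0.1, 0.1]
width: 0.0007
finger_force: 1.2
```

Request:
carry_out([
  [[-0.0003,0,0],0,1],
  [[-0.0006,0,0],0,1],
  [[-0.0006,0,0],0,1],
])

```text
time: 6.75
tool_pos: [0.5273, 0.0219, 0.0557]
ee_rot: [3.142, -0.001, 3.028]
wrist_force: [-5.4, 0.1, 2.6]
width: 0.0004
finger_force: 2.6
```

```bash
python3 chk.py pics/top4.png
```

```text
[0.52733527 0.02193683 0.05574194] [-5.38504118  0.0521002   2.81355996]
terminal fx,fy mm 104.3 31.5
terminal fx,fy mm 104.2 -0.6
terminal fx,fy mm 104.3 -32.8
terminal fx,fy mm 103.7 -64.5
terminal fx,fy mm 104.3 -96.8
terminal fx,fy mm 104.2 -128.5
terminal fx,fy mm 79.0 -33.6
terminal fx,fy mm 0.1 -96.8
terminal fx,fy mm 0.4 -128.4
```

The force rose to 5.4 N, the TCP stopped, and the cell's terminal is in line (104.3 against 104.2 mm), so it rests on the fence. I'll withdraw straight back, then up.

Request:
carry_out([
  [[0.003,0,0],0,1],
  [[0.012,0,0],0,1],
  [[0.03,0,0],0,1],
  [[0.05,0,0],0,1],
  [[0.055,0,-0.02],0,1],
  [[0.055,0,-0.06],0,1],
  [[0.055,0,-0.1],0,1],
  [[0.055,0,-0.12],0,1],
  [[0.055,0,-0.12],0,1],
])

```text
time: 7.92
tool_pos: [0.4746, 0.028, 0.1779]
ee_rot: [3.141, 0.006, 3.028]
wrist_force: [-0.3, 0.3, -0.5]
width: 0.0005
finger_force: 0.0
```

```bash
python3 chk.py pics/top5.png
```

```text
[0.4736146  0.02805045 0.1760471 ] [-0.23298291  0.21780885 -0.38009392]
terminal fx,fy mm 104.4 31.8
terminal fx,fy mm 104.1 0.1
terminal fx,fy mm 104.0 -31.9
terminal fx,fy mm 103.6 -64.6
terminal fx,fy mm 104.1 -96.6
terminal fx,fy mm 104.1 -128.4
terminal fx,fy mm 0.1 -64.5
terminal fx,fy mm 0.2 -96.6
terminal fx,fy mm 0.1 -128.1
```

View pics/top5.png

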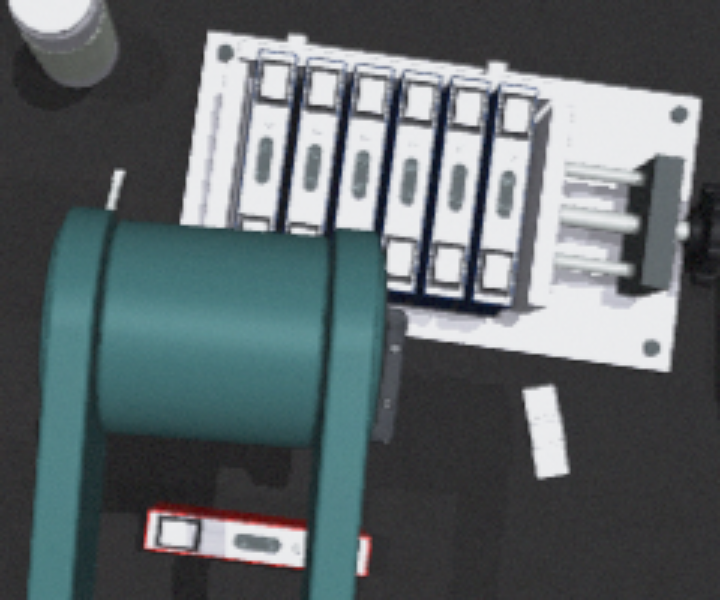

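The rear terminals, from crop (276,80) to (517,115), now form one line. The bystanders in view and the red cell are where they were, and the arm is clear.

```bash
python3 -c "
from bench import robot
print(robot.close_job())"
```

```text
the job is handed in; nothing more can be done
None
```

I pushed the proud cell (the +y end one) 24 mm back against the fence, flush with the row to within about 0.5 mm by camera, with wrist force readings of at most about 6 N; I then withdrew the arm clear and handed the job in, but no verdict came back.

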